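# Rock a culture tray on a sprung tilt stand

## Task

Rock the lidded culture tray on its tilt stand so that the medium runs over the cells: slowly press the stand's thumb pad down with a fingertip until the pointer stands at the set tab on the scale, without going past it, and hold it there for at least two seconds. Then ease the pad back up until the stand is level again on its own, and take the hand clear. Do not touch or lift the tray, and leave the set tab and the other things on the bench where they are.

Things in the scene. Friction and masses are not known exactly. Their poses are not given: they have to be found in the camera images.
- stand: the tilt stand, fixed to the bench: grey diamond-shaped base (138 mm square seen corner-on), origin on the bench under its middle. Its x axis runs along the pivot line towards the upright scale, its -y axis points to the corner with the thumb pad, z up. The aluminium top plate (144 mm square, 6 mm thick, also corner-on) tilts about the pivot line, 60 mm above the bench through its middle.
- thumb_pad: round black rubber pad, 30 mm across, 7 mm thick, on a tongue at the sprung corner of the top plate; origin: centre of its underside, 112 mm from the pivot line, 63 mm above the bench when level (pad top at 70 mm). Swings down with the plate. Spring: about 2.7 N starts it, 8.5 N holds it at 0.22 rad. The tray's nearest corner is about 35 mm from its centre.
- tilt_plate (a joint): tilt of the top plate, rad: 0 = level on its stop, where the spring returns it; grows as the pad goes down (by 112 mm x sin of it); hard stop at 0.28. Let go, the plate snaps back; tilting faster than 1 rad/s either way (0.11 m/s at the pad) spills the medium, below 0.05 m/s at the pad is gentle.
- set_tab (a joint): angle in rad at which the set tab stands on the scale, same zero and sense as tilt_plate: 0.10 to 0.22, different each time. It stays where it is by friction.
- pointer_tip (a point): point on the top plate's upright black needle, 155 mm from the pivot line and 114.5 mm along the stand's +x; straight above the pivot line when level, swings to the stand's -y side as the pad is pressed. The needle runs before the scale's face that looks away from the robot.
- tab_mark (a point): middle of the set tab, the 12 mm wide brass clip on the curved rim of the scale (white sector, black lines every 2.5 degrees, 0 to 20, 108 mm along the stand's +x, up to 230 mm above the bench). On the same arc as the pointer tip: the two points coincide when the pointer stands at the tab; within 6 mm (half the tab) counts.
- nest (a point): middle of the nest floor on the top plate's upper face, on the middle of the plate, turns with it.
- tray: whitish translucent one-well culture tray with lid, 128 x 86 x 16 mm, 60 to 120 g, loose in the nest (corner lips 6 mm high) on the top plate; origin at the centre of its underside; its long side lies at 45 degrees to the pivot line.
- bottle: bystander: glass reagent bottle with orange cap, 54 mm wide, 88 mm high, loose, about 100 mm from the thumb pad on the robot's side; origin under its middle
- pen: bystander: white marker pen with black cap, 140 mm long, 14 mm thick, loose, lying near the thumb pad; origin under its middle
- timer: bystander: white bench timer, 66 x 62 x 17 mm, loose, lying beside the stand; origin under its middle
- beaker: bystander: glass beaker, 68 mm wide, 75 mm high, loose; origin under its middle
- flask: bystander: conical flask with foil cap, 78 mm wide, 124 mm high, loose; origin under its middle
- tip_box: bystander: blue pipette tip box with clear lid, 124 x 86 x 62 mm, loose; origin under its middle
Things that resemble listed ones, but are neither listed nor needed, are in the scene too. What is shaped like the tray but blue, brown or yellow is not meant.

How it is judged:
By the outcome, as a careful person would: the job done as asked, in the order asked, and still so for the second after the job is handed in, with the robot touching nothing.
It also fails if it takes over 38 s, if anything falls off the work surface, if the arm or the gripper's body presses on something with over 40 N, if the wrist force passes 120 N, or if a joint passes its speed limit or range.

## Robot

A 7-joint arm with a two-finger parallel gripper is mounted at the origin on the work surface. World frame = base frame: x ahead of the robot, y to its left, z up, the work surface at z = 0. Lengths are in mm, angles in rad, forces in N, time in s.
With the tool pointing down it reaches from about 425 to 825 mm from the base axis. Payload 3.6 kg.
Tool frame: the origin (TCP) lies where the fingers leave the gripper's body, on its centre line; the fingertips stand 73 mm ahead of it and the grasp point (between the pads) lies 54 mm ahead of it; z points along the fingers, y is the line along which they close (so a half turn about z gives the same grasp; the last joint's range is limited). The gripper opens to 85 mm and grips with 20 to 120 N. Pads are 22 mm wide; open, the fingers measure 114 mm over their backs; the gripper's body (76 mm by 85 mm) begins 54 mm behind the grasp point. The pads swing forward as they close: fully open they stand 13 mm farther back than shut.
Start: joints at [1.234, 0.615, -0.013, 1.423, 0.008, 1.103, -0.04], TCP at [198.793, -618.829, 303.897] pointing down, gripper open.
Joint ranges: [-3.12, 3.12], [-0.3, 2.06], [-1.34, 1.32], [0.26, 2.42], [-1.36, 4.5], [0.01, 1.98], [-2.84, 2.84]. Speed limits (rad/s): [2.79, 2.79, 3.14, 3.14, 3.14, 3.14, 3.14].

## Interface

Orientations are given as a rotation vector (axis times angle).
In Python, from rig import ctrl gives the robot as it stands.
- The arm moves only by the tool jog_arm, never from a script. Its argument "rows" is one flat list of numbers, 4 for each row, row after row: the shift along the tool's x, y, z in m, then the turn about the tool's z in rad. In form: [tx, ty, tz, roll, tx, ty, tz, roll, ...]. A call has 1 to 20 rows; each row shifts and turns the commanded pose from where the row before left it, along the tool's axes as they then stand; what a row does not reach is not made up. A row lasts 1/10 s, in which the tool goes at most 50 mm and 8.59 degrees, less where a joint would pass 70% of its speed; a pose out of reach is approached as far as the arm can. A call is refused whole if a number of a shift passes 0.05 or a number of a turn 0.15, either way. A call with a gripper value outside its range is refused whole. "grip" is the closure, from -1 (fully open) to 1 (shut), set as the call begins (left out, the last holds). The fingers move at their own pace and stop on an object; "newtons" is the grip in N (left out, the last holds). Time passes only in rows, so rows that do not move let the fingers close. It gives the time, the measured TCP pose, the force, the opening and the grip force at its end, in the units of the state.
- ctrl.get_obs(): the state, without advancing time (a new reading comes with each control period).
- ctrl.snapshot(name): name is "scene" or "side" or "wrist"; returns a dict with "pixels" (400x640x3 uint8, red, green, blue), "depth" (400x640 float32, mm along the optical axis (not along the pixel's ray), 0 where there is no reading), "mtx" (3x3 intrinsics, pixels), "k1" (the pictures are not rectified: a ray, as slopes to the right and down, at radius r is drawn at 1 + k1 r^2 times it, then the intrinsics apply), "view" (4x4, takes a point from world to camera coordinates). Camera axes: x right, y up, looking along -z (the intrinsics and any distortion apply to the point x, -y, -z); pixel columns grow to the right and rows downward; lengths in mm; the calibration is good to about 2 mm. A picture is of the moment at which its call begins.
- ctrl.job_done(): hands the job in; it is judged then, once.
The state is a dict: "time_s": time; "joint_pos": joint angles; "joint_velocities": joint speeds; "tau": joint torques, N m; "eef_pos": TCP position; "tool_rot": TCP orientation; "contact_force": force on the tool from outside, world axes, zero at the start; "moment": the same for the moment, N m; "finger_gap": opening from 0.0 (shut) to 1.0 (fully open); "grip_force": force on a finger pad.
Only numpy, scipy, OpenCV 4.12 (cv2) and the standard library are available. Lean on these libraries where they do the work, as an engineer would, in place of code of your own. Each camera call takes 0.05 s, during which the arm holds its last target. There are 200 camera calls.

## Working session

There is one attempt and no reset: what is moved stays moved. The work goes in short steps, Python scripts to look and compute and a tool call to move; the robot and the scene stay as the last step left them, time stands still between calls to the robot, and variables do not carry over. Pictures are saved under pics/ and viewed, at most 10 in all, crops included, and the job is handed in when it is done.

Besides the shell and the picture viewer there is one more tool, called by a JSON object that holds its "fn" and its "kwargs". jog_arm: Moves the arm, as the interface text tells. Its arguments: {"type":"object","properties":{"rows":{"type":"array","items":{"type":"number"}},"grip":{"type":"number"},"newtons":{"type":"number"}},"required":["rows"]}

```bash
mkdir -p pics; cat > h.py <<'E'
import numpy as np, cv2
from rig import ctrl
def snap(n):
    s=ctrl.snapshot(n); np.savez('pics/%s.npz'%n,**{k:np.array(v) for k,v in s.items()}); return s
def load(n): return dict(np.load('pics/%s.npz'%n))
def ray(s,u,v):
    K=s['mtx']; d=np.array([(u-K[0,2])/K[0,0],(v-K[1,2])/K[1,1]]); x=d.copy()
    for _ in range(20): x=d/(1+float(s['k1'])*(x@x))
    R=s['view'][:3,:3]; t=s['view'][:3,3]
    return -R.T@t, R.T@np.array([x[0],-x[1],-1.])
def at_z(s,u,v,z):
    o,d=ray(s,u,v); return o+d*(z-o[2])/d[2]
def at_d(s,u,v):
    o,d=ray(s,u,v); return o+d*float(s['depth'][int(round(v)),int(round(u))])
def proj(s,p):
    c=s['view'][:3,:3]@np.asarray(p)+s['view'][:3,3]; x=np.array([c[0],-c[1]])/-c[2]
    x=x*(1+float(s['k1'])*(x@x)); K=s['mtx']; return K[0,0]*x[0]+K[0,2],K[1,1]*x[1]+K[1,2]
E
python3 - <<'E'
from h import *
for n in('scene','side'):
    s=snap(n); cv2.imwrite('pics/%s0.png'%n,s['pixels'][:,:,::-1]); 
    print(n,ray(s,320,200))
print(ctrl.get_obs())
E
```

```text
scene (array([1121.44811094, -703.70887192, 1096.21064474]), array([-0.44501232,  0.52483176, -0.72583591]))
side (array([429.9041635 , 719.12354088, 841.63599704]), array([ 0.09276487, -0.6961751 , -0.71198312]))
{'time_s': 0.1, 'joint_pos': array([ 1.23349269,  0.61582603, -0.01261241,  1.42473436,  0.0080935 ,
        1.10338213, -0.04039949]), 'joint_velocities': array([-0.00059217, -0.0035896 , -0.00143104, -0.00416561,  0.00152531,
        0.00084358, -0.00102306]), 'tau': array([ 6.60319402e-04, -4.70383680e+01,  2.60135019e-01, -1.71571416e+01,
        1.01109143e-02,  5.90788492e-03, -1.86366839e-05]), 'eef_pos': array([ 198.64179278, -618.36609   ,  302.85292335]), 'tool_rot': array([-3.10147918e+00, -4.85988015e-01,  5.97024385e-04]), 'contact_force': array([ 0.09092481, -0.69183444, -0.68400028]), 'moment': array([ 0.01572898, -0.00422145,  0.01964353]), 'grip_force': 0.0, 'finger_gap': 0.9987260872996607}
```

View pics/scene0.png

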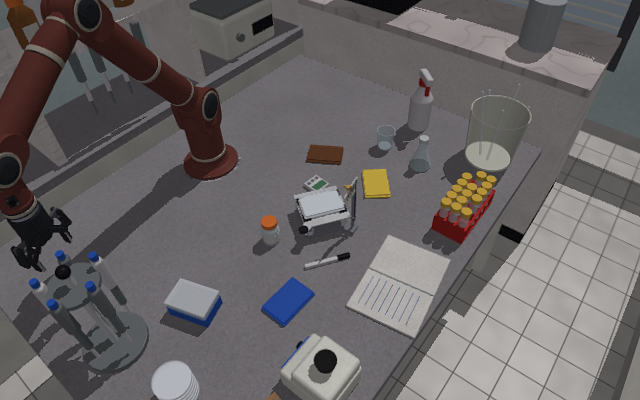

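View pics/side0.png

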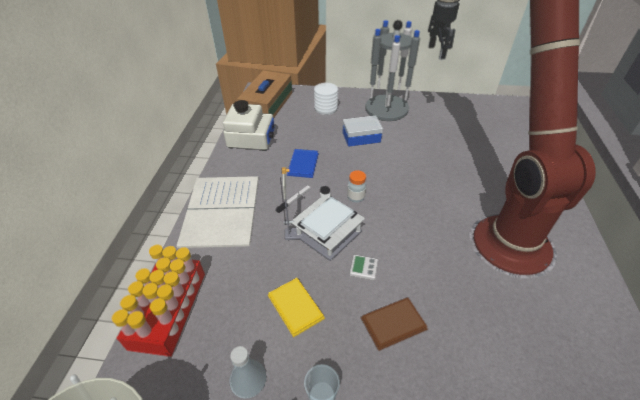

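The scene view shows the stand at about (322,208), with the pad at (303,230) and the bottle at (269,230). In the side view the pad is at about (325,191) and the brass tab at (285,171). I'll enlarge both.

```bash
python3 - <<'E'
from h import *
a=load('scene')['pixels'][165:265,250:390]; b=load('side')['pixels'][150:270,260:400]
for n,c in(('c1',a),('c2',b)): cv2.imwrite('pics/%s.png'%n,cv2.resize(c[:,:,::-1],None,fx=5,fy=5,interpolation=cv2.INTER_CUBIC))
s=load('scene');print(at_z(s,303,230,70)); s=load('side');print(at_z(s,325,191,70))
E
```

```text
[528.05960929 -86.8897474   70.        ]
[520.66234012 -73.09567301  70.        ]
```

View pics/c1.png

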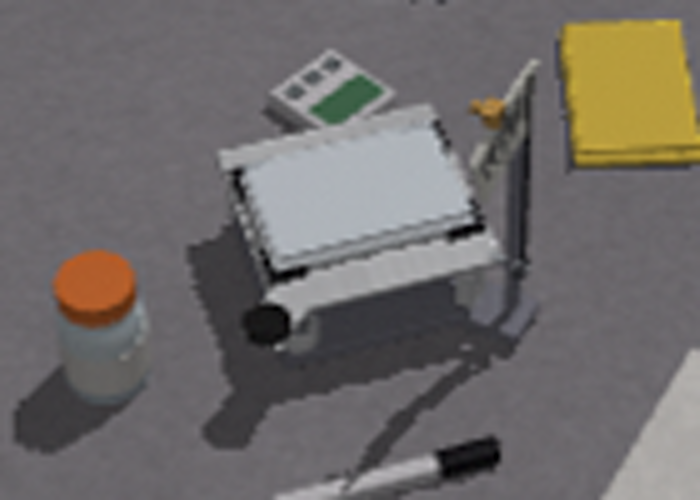

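View pics/c2.png

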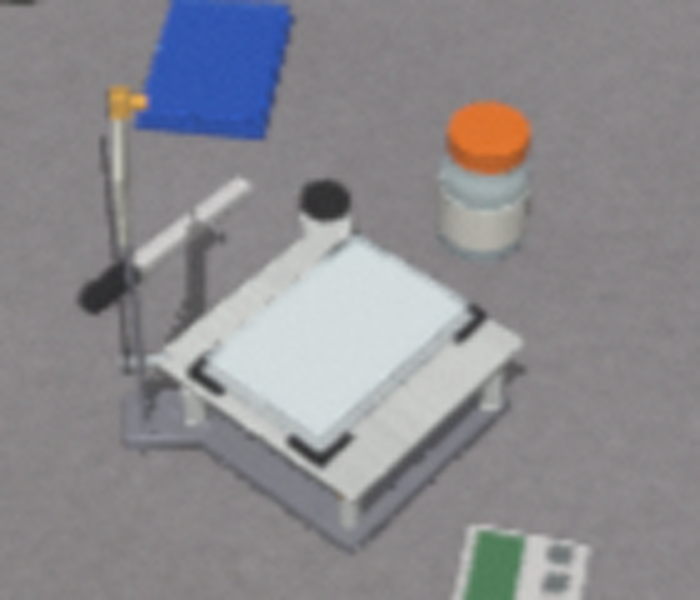

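Pad top is at scene crop (267,325) and side crop (325,201). The plate corners and the brass tab are also readable, with the tab at scene (488,110) and side (120,103). I'll fit the stand pose jointly from both views.

```bash
python3 - <<'E'
from h import *
from scipy.optimize import least_squares
S={'scene':load('scene'),'side':load('side')}
C=lambda x,y:(250+x/5-.4,165+y/5-.4); D=lambda x,y:(260+x/5-.4,150+y/5-.4)
h=101.8
obs=[('scene',C(267,325),(0,-112,70)),('side',D(325,201),(0,-112,70)),
('scene',C(500,240),(h,0,63)),('scene',C(222,155),(-h,0,63)),('scene',C(430,106),(0,h,63)),
('side',D(160,357),(h,0,63)),('side',D(522,340),(-h,0,63)),('side',D(352,492),(0,h,63))]
tabo={'scene':C(490,110),'side':D(120,103)}
def W(p,q):
    c,s=np.cos(p[2]),np.sin(p[2]); return np.array([p[0]+c*q[0]-s*q[1],p[1]+s*q[0]+c*q[1],q[2]])
def res(p):
    r=[]
    for n,uv,q in obs: r+=list(np.array(proj(S[n],W(p,q)))-uv)
    q=(114.5,-155*np.sin(p[3]),60+155*np.cos(p[3]))
    for n in S: r+=list(np.array(proj(S[n],W(p,q)))-tabo[n])
    return r
for a0 in (0,1,2,-1,-2,3):
    f=least_squares(res,[560,0,a0,.15],loss='soft_l1')
    print(f.cost,f.x)
    if a0==0 or f.cost<b.cost: b=f
p=b.x;print(np.round(np.reshape(b.fun,(-1,2)),1));print('pad',W(p,(0,-112,70)))
np.save('pose.npy',p)
for n,uv,q in obs[:2]: print(at_d(S[n],*uv))
for n in S: print('tab d',at_d(S[n],*tabo[n]))
E
```

```text
14.864953685346197 [5.02230796e+02 2.68387383e+01 1.78348804e-01 2.22226560e-01]
14.864953684653482 [5.02230798e+02 2.68387296e+01 1.78348710e-01 6.50541114e+00]
14.864953684757523 [502.23080622  26.8386977  -62.65350479 -43.76007437]
14.864953684907439 [5.02230807e+02 2.68386951e+01 1.78348279e-01 2.22222592e-01]
14.8649536872842 [502.23079245  26.83875417  25.31109021 -12.34414275]
14.86495368683681 [ 5.02230793e+02  2.68387500e+01  1.78348968e-01 -4.37600696e+01]
[[-0.8 -1.3]
 [ 0.3 -1.3]
 [ 0.2  3.6]
 [-1.8 -1.1]
 [-0.5 -1.2]
 [-1.7 -0.3]
 [ 1.1 -0.3]
 [ 0.3  1.1]
 [ 1.9  3.8]
 [-2.7  0.8]]
pad [522.10012688 -83.38472425  70.        ]
[527.35163583 -86.00546811  70.47458638]
[522.54556132 -79.34675289  68.60372159]
tab d [615.31843042  11.98681726 223.64944045]
tab d [612.07206505  20.84514903 221.07680944]
```

```bash
python3 - <<'E'
from h import *
s=load('side');t=load('scene')
for u,v in((398,25),(385,25),(411,33),(375,35),(388,105),(357,177),(362,130)): print('side',u,v,at_d(s,u,v).round())
for u,v in((63,272),(95,258),(60,255),(35,284),(52,305),(90,285),(269,224)): print('scene',u,v,at_d(t,u,v).round())
w=snap('wrist'); o,d=ray(w,320,200); print(w['mtx'],o,d)
from scipy.spatial.transform import Rotation as R
ob=ctrl.get_obs(); Rt=R.from_rotvec(ob['tool_rot']).as_matrix(); print(Rt); print('cam in tool',Rt.T@(o-ob['eef_pos']),'dir',Rt.T@d, 'right',Rt.T@w['view'][0,:3])
E
```

```text
side 398 25 [ 340. -628.  327.]
side 385 25 [ 380. -691.  302.]
side 411 33 [ 287. -689.  278.]
side 375 35 [ 413. -611.  299.]
side 388 105 [ 341. -568.   60.]
side 357 177 [ 433. -123.   88.]
side 362 130 [ 430. -399.   60.]
scene 63 272 [ 353. -639.  333.]
scene 95 258 [ 352. -571.  308.]
scene 60 255 [ 285. -617.  313.]
scene 35 284 [ 310. -693.  312.]
scene 52 305 [ 391. -695.  315.]
scene 90 285 [ 411. -618.  315.]
scene 269 224 [ 445. -141.   89.]
[[353.2908747    0.         318.73214967]
 [  0.         353.2908747  200.60693682]
 [  0.           0.           1.        ]] [ 272.91161546 -593.6676648   372.98995293] [-0.28698671 -0.09429829 -0.95329024]
[[ 9.52070754e-01  3.05877131e-01 -6.78625337e-04]
 [ 3.05877877e-01 -9.52068858e-01  1.90103247e-03]
 [-6.46156920e-05 -2.01749389e-03 -9.99997963e-01]]
cam in tool [ 78.28780794  -1.01396595 -70.0312283 ] dir [-0.30201382  0.00391905  0.95330379] right [ 7.87233332e-04  9.99999685e-01 -9.71385313e-05]
```

{"fn": "jog_arm", "kwargs": {"rows": [0.009, -0.028, -0.007, 0, 0.009, -0.028, -0.007, 0, 0.009, -0.028, -0.007, 0, 0.009, -0.028, -0.007, 0, 0.009, -0.028, -0.007, 0, 0.009, -0.028, -0.007, 0, 0.0325, -0.0195, 0, 0, 0.0325, -0.0195, 0, 0, 0.0325, -0.0195, 0, 0, 0.0325, -0.0195, 0, 0, 0.0325, -0.0195, 0, 0, 0.0325, -0.0195, 0, 0, 0.0325, -0.0195, 0, 0, 0.0325, -0.0195, 0, 0, 0.0325, -0.0195, 0, 0, 0.0325, -0.0195, 0, 0, 0.0325, -0.0195, 0, 0, 0.0325, -0.0195, 0, 0, 0.0325, -0.0195, 0, 0, 0.0325, -0.0195, 0, 0], "grip": 1, "newtons": 20}}

```text
time_s: 2.15
eef_pos: [549.2, -42.1, 345.7]
tool_rot: [3.104, 0.486, -0.001]
contact_force: [0.6, -0.6, 1.0]
finger_gap: -0.004
grip_force: 0.0
```

{"fn": "jog_arm", "kwargs": {"rows": [0, 0, 0, 0, 0, 0, 0, 0, 0, 0, 0, 0]}}

```text
time_s: 2.45
eef_pos: [547.8, -44.6, 345.6]
tool_rot: [3.103, 0.483, -0.002]
contact_force: [-0.1, -0.5, 0.2]
finger_gap: -0.003
grip_force: 0.0
```

```bash
python3 - <<'E'
from h import *
w=snap('wrist'); cv2.imwrite('pics/w1.png',cv2.resize(w['pixels'][:,:,::-1],(800,500),interpolation=cv2.INTER_CUBIC))
o=ctrl.get_obs(); print(o['eef_pos'],o['tool_rot'],o['joint_pos'],o['time_s'],o['contact_force'])
p=np.load('pose.npy')
E
```

```text
[547.80478258 -44.85991821 345.76678583] [ 3.10349831e+00  4.82323167e-01 -1.73540190e-03] [ 0.20188869  0.42710961 -0.23872743  1.65065565  0.11251777  1.07820389
 -1.33201788] 2.5 [-0.00435799 -0.5241373  -0.40975387]
```

View pics/w1.png

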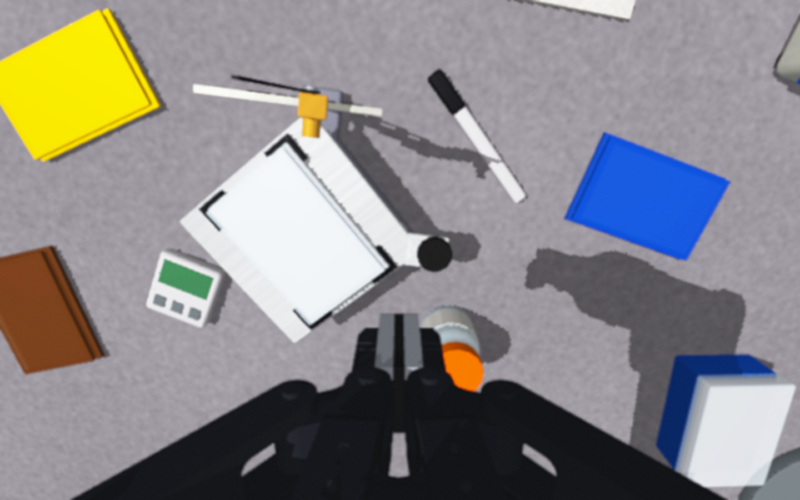

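The wrist view clearly shows the pad centre at (434,254), plate corners at (182,220) and (298,341), the tab's top face centred at (313,106), and the needle tip at about (233,77).

```bash
python3 - <<'E'
from h import *
from scipy.optimize import least_squares
w=load('wrist'); P=lambda u,v:((u+.5)/1.25-.5,(v+.5)/1.25-.5)
for n,u,v in(('pad',434,254),('L',184,220),('B',298,339),('tab',313,106),('bottle',462,362)): print(n,at_d(w,*P(u,v)).round(1))
h=101.8
obs=[(P(434,254),(0,-112,70)),(P(182,220),(0,h,63)),(P(298,341),(-h,0,63))]
def W(p,q):
    c,s=np.cos(p[2]),np.sin(p[2]); return np.array([p[0]+c*q[0]-s*q[1],p[1]+s*q[0]+c*q[1],q[2]])
f=least_squares(lambda p:np.ravel([np.array(proj(w,W(p,q)))-uv for uv,q in obs]),[502,27,.18])
p=f.x;print(p,f.fun.round(2),'pad',W(p,(0,-112,70)))
np.save('pose.npy',p)
def loc(P0):
    d=P0[:2]-p[:2];c,s=np.cos(p[2]),np.sin(p[2]);return np.array([c*d[0]+s*d[1],-s*d[0]+c*d[1],P0[2]])
for z in(211,216,221,225):
    l=loc(at_z(w,*P(313,106),z)); print('tab',z,l.round(1),np.arctan2(-l[1],z-60),np.hypot(l[1],z-60))
for z in(215,220,225,230): print('needle top',z,loc(at_z(w,*P(233,77),z)).round(1))
# wrist depth of rim
print('scale ends',loc(at_d(w,*P(200,90))).round(1),loc(at_d(w,*P(372,111))).round(1))
print('px depth tab',loc(at_d(w,*P(313,100))).round(1),loc(at_d(w,*P(313,112))).round(1),'pad z',at_d(w,*P(434,254)))
E
```

```text
pad [523.4 -82.4  71. ]
L [486.  122.4  62.3]
B [408.5   6.   63.7]
tab [612.9  14.2 224. ]
bottle [ 443.2 -134.4   86. ]
[5.04060111e+02 2.51680028e+01 1.84705562e-01] [ 2.63 -0.65 -1.54 -0.1  -1.23  1.35] pad [524.62970711 -84.92691855  70.        ]
tab 211 [104.8 -28.4 211. ] 0.18606909090199664 153.6521852411254
tab 216 [104.9 -29.3 216. ] 0.18591263266374175 158.73533269836602
tab 221 [105.  -30.3 221. ] 0.1857658839597044 163.81848380017684
tab 225 [105. -31. 225.] 0.1856548831992323 167.885007083253
needle top 215 [112.6   5.6 215. ]
needle top 220 [112.4   3.8 220. ]
needle top 225 [112.3   2.1 225. ]
needle top 230 [112.2   0.3 230. ]
scale ends [105.6  20.5 213.2] [105.8 -54.2 204.5]
px depth tab [107.4 -30.9 225.4] [102.6 -31.  224.2] pad z [523.43140683 -82.39033848  71.02071844]
```

{"fn": "jog_arm", "kwargs": {"rows": [-0.0116, 0.0099, 0, 0, -0.0116, 0.0099, 0, 0, -0.0116, 0.0099, 0, 0, 0, 0, 0, 0.13, 0, 0, 0, 0.13, 0, 0, 0, 0.13, 0, 0, 0, 0.13, 0, 0, 0, 0.13, 0, 0, 0, 0.13, 0, 0, 0, 0.13, 0, 0, 0, 0.13, 0, 0, 0, 0.13, 0, 0, 0, 0.13, 0, 0, 0, 0.13, 0, 0, 0, 0.13, 0, 0, 0.036, 0, 0, 0, 0.036, 0, 0, 0, 0.036, 0, 0, 0, 0.036, 0, 0, 0, 0.03, 0]}}

```text
time_s: 4.5
eef_pos: [523.3, -83.9, 170.6]
tool_rot: [2.546, -1.839, -0.001]
contact_force: [0.3, 0.0, -0.2]
finger_gap: 0.0
grip_force: 0.0
```

{"fn": "jog_arm", "kwargs": {"rows": [0, 0, 0, 0, 0, 0, 0, 0]}}

```text
time_s: 4.7
eef_pos: [524.3, -83.5, 172.5]
tool_rot: [2.547, -1.839, 0.0]
contact_force: [0.3, 0.7, 0.7]
finger_gap: -0.001
grip_force: 0.0
```

```bash
python3 - <<'E'
from h import *
from scipy.spatial.transform import Rotation as R
w=snap('wrist'); cv2.imwrite('pics/w2.png',cv2.resize(w['pixels'][:,:,::-1],(800,500),interpolation=cv2.INTER_CUBIC))
o=ctrl.get_obs(); print(o['eef_pos'],o['joint_pos'],o['time_s'],o['contact_force']);Rt=R.from_rotvec(o['tool_rot']).as_matrix();print(Rt.round(4),'tip',o['eef_pos']+73*Rt[:,2])
print('tool delta to pad',Rt.T@(np.array([524,-84,70])-(o['eef_pos']+73*Rt[:,2])))
E
```

```text
[525.09109053 -83.28884549 173.43012875] [ 0.04724083  0.60627876  0.10433646  1.91378338 -0.10145685  0.62386664
 -2.60593328] 4.75 [-0.00253185 -0.49982627  0.14884026]
[[ 3.148e-01 -9.491e-01  2.600e-03]
 [-9.491e-01 -3.148e-01 -5.000e-04]
 [ 1.300e-03 -2.300e-03 -1.000e+00]] tip [525.28129977 -83.32737525 100.43038672]
tool delta to pad [ 0.19480103  1.49810614 30.42729564]
```

View pics/w2.png

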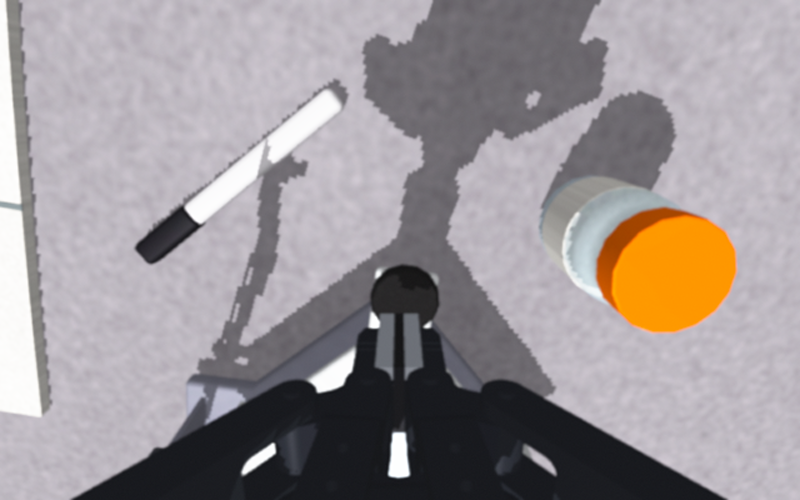

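The wrist view shows the fingertips at about (400,318), just above the pad, which is centred at (405,296).

```bash
python3 - <<'E'
from h import *
w=load('wrist')
for z in (70,): print(at_z(w,405/1.25,296/1.25,z), at_d(w,405/1.25,275/1.25))
print(proj(w,(525.3,-83.3,100.4)))
E
```

```text
[522.63297315 -85.85310725  70.        ] [525.63300053 -94.76209012  69.69063523]
(np.float64(317.5219485630692), np.float64(267.09536128179127))
```

{"fn": "jog_arm", "kwargs": {"rows": [0, 0.0005, 0.005, 0, 0, 0.0005, 0.005, 0, 0, 0, 0.005, 0, 0, 0, 0.004, 0, 0, 0, 0.002, 0, 0, 0, 0, 0, 0, 0, 0, 0]}}

```text
time_s: 5.45
eef_pos: [523.6, -82.5, 150.9]
tool_rot: [-2.548, 1.837, -0.0]
contact_force: [0.0, -0.1, 0.2]
finger_gap: 0.001
grip_force: 0.0
```

{"fn": "jog_arm", "kwargs": {"rows": [0.001, 0, 0.002, 0, 0.001, 0, 0.002, 0, 0, 0, 0.002, 0, 0, 0, 0.002, 0, 0, 0, 0.002, 0, 0, 0, 0.002, 0, 0, 0, 0, 0, 0, 0, 0, 0]}}

```text
time_s: 6.25
eef_pos: [524.2, -84.7, 139.1]
tool_rot: [2.548, -1.837, 0.001]
contact_force: [-1.0, 0.0, 2.9]
finger_gap: -0.001
grip_force: 1.7
```

{"fn": "jog_arm", "kwargs": {"rows": [0, 0, 0.002, 0, 0, 0, 0.002, 0, 0, 0, 0.002, 0, 0, 0, 0, 0, 0, 0, 0, 0]}}

```text
time_s: 6.75
eef_pos: [524.2, -84.8, 133.0]
tool_rot: [2.548, -1.837, 0.001]
contact_force: [-0.8, -2.1, 5.4]
finger_gap: -0.003
grip_force: 2.6
```

{"fn": "jog_arm", "kwargs": {"rows": [0, 0, 0.002, 0, 0, 0, 0.002, 0, 0, 0, 0.001, 0, 0, 0, 0, 0, 0, 0, 0, 0]}}

```text
time_s: 7.25
eef_pos: [524.2, -84.8, 128.2]
tool_rot: [2.548, -1.837, 0.001]
contact_force: [-1.0, -2.0, 5.9]
finger_gap: -0.004
grip_force: 3.2
```

```bash
python3 - <<'E'
from h import *
a=snap('side')['pixels'][155:245,265:345]; b=snap('scene')['pixels'][170:240,325:375]
c=np.hstack([cv2.resize(a,(480,540),interpolation=cv2.INTER_CUBIC),np.zeros((540,10,3),np.uint8),cv2.resize(b,(300,420),interpolation=cv2.INTER_CUBIC,dst=None).repeat(1,0) if 0 else np.vstack([cv2.resize(b,(300,420),interpolation=cv2.INTER_CUBIC),np.zeros((120,300,3),np.uint8)])])
cv2.imwrite('pics/s3.png',c[:,:,::-1]); o=ctrl.get_obs(); print(o['eef_pos'],o['contact_force'],o['time_s'])
p=np.load('pose.npy'); 
def W(q):
    c,s=np.cos(p[2]),np.sin(p[2]); return np.array([p[0]+c*q[0]-s*q[1],p[1]+s*q[0]+c*q[1],q[2]])
for a in(.1,.13,.16,.19):
    q=W((114.5,-155*np.sin(a),60+155*np.cos(a)));u,v=proj(load('side'),q);print(a,((u-265+.5)*6,(v-155+.5)*6),end=' ');u,v=proj(load('scene'),q);print((490+(u-325+.5)*6,(v-170+.5)*6))
E
```

```text
[524.26362074 -84.78664313 128.23948123] [-0.73787885 -2.31646199  6.19160498] 7.35
0.1 (np.float64(93.38929011654079), np.float64(121.82730845480285)) (np.float64(659.8731032213398), np.float64(97.6371883225878))
0.13 (np.float64(93.62981837488712), np.float64(115.30645033094135)) (np.float64(655.5852235335134), np.float64(104.80233379664412))
0.16 (np.float64(93.89558092061998), np.float64(109.11745954897538)) (np.float64(651.2906392543026), np.float64(112.18373305784905))
0.19 (np.float64(94.18598178061745), np.float64(103.26366095357434)) (np.float64(646.9943452672142), np.float64(119.77394497729438))
```

View pics/s3.png

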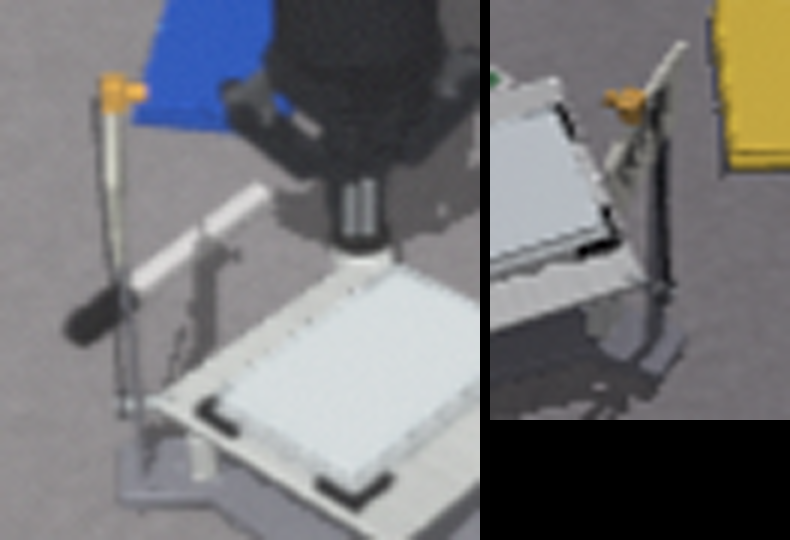

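The side crop shows the needle at about (97,95) beside the tab at (114,93), and the plate is clearly tilted. The pointer is too coarse to read here, so I'll measure the tilt by fitting a plane to the plate and lid depth.

```bash
cat > tilt.py <<'E'
from h import *
p=np.load('pose.npy'); c,s=np.cos(p[2]),np.sin(p[2])
def loc(P): d=P-np.array([p[0],p[1],0]); return np.stack([c*d[...,0]+s*d[...,1],-s*d[...,0]+c*d[...,1],d[...,2]],-1)
def cloud(S,u0,u1,v0,v1):
    K=S['mtx'];vv,uu=np.mgrid[v0:v1,u0:u1]; pts=np.stack([uu,vv],-1).reshape(-1,1,2).astype(float)
    x=cv2.undistortPoints(pts,K,np.array([float(S['k1']),0,0,0]))[:,0]
    d=S['depth'][v0:v1,u0:u1].reshape(-1,1); cam=np.hstack([x[:,:1]*d,-x[:,1:]*d,-d]); R=S['view'][:3,:3]
    return loc((cam-S['view'][:3,3])@R)[d[:,0]>0], S['pixels'][v0:v1,u0:u1].reshape(-1,3)[d[:,0]>0].astype(int)
def tilt(S,u0,u1,v0,v1):
    L,_=cloud(S,u0,u1,v0,v1)
    L=L[(abs(L[:,0])+abs(L[:,1])<58)&(L[:,2]>50)&(L[:,2]<110)]   # tray lid
    k=np.ones(len(L),bool)
    for _ in range(6):
        A=np.c_[L[:,:2],np.ones(len(L))]; f=np.linalg.lstsq(A[k],L[k,2],rcond=None)[0]; k=abs(A@f-L[:,2])<3
    return np.arctan(f).round(4)[:2],f[2].round(1),k.sum()
def brass(S,u0,u1,v0,v1):
    L,C=cloud(S,u0,u1,v0,v1); m=(C[:,0]>150)&(C[:,2]<100)&(C[:,0]-C[:,2]>90)&(L[:,2]>195)&(L[:,2]<240)&(L[:,0]>85)
    return np.median(L[m],0).round(1),m.sum()
if __name__=='__main__':
    for n,r in(('side',(260,400,150,270)),('scene',(250,390,165,265))):
        S=snap(n); print(n,tilt(S,*r),brass(S,*r))
        L,C=cloud(S,*r); m=(C.max(1)<75)&(L[:,0]>100)&(L[:,2]>120)&(L[:,2]<240)&(abs(L[:,1])<70)&(L[:,0]<130)
        print('needle',m.sum(), np.polyfit(L[m,2]-60,-L[m,1],1) if m.sum()>3 else '', L[m][np.argsort(-L[m,2])][:6].round(0).tolist())
    o=ctrl.get_obs(); print(o['eef_pos'],o['contact_force'],o['time_s'])
E
python3 tilt.py
```

```text
side (array([0.0036, 0.1306]), np.float64(77.6), np.int64(602)) (array([104.4, -26.1, 219.4]), np.int64(25))
needle 2  [[114.0, -8.0, 122.0], [114.0, -6.0, 121.0]]
scene (array([-0.0139,  0.1315]), np.float64(78.7), np.int64(305)) (array([106.4, -31. , 223.8]), np.int64(8))
needle 64 [  0.28256927 -19.93357356] [[115.0, -22.0, 220.0], [112.0, -29.0, 217.0], [115.0, -22.0, 215.0], [113.0, -30.0, 214.0], [114.0, -20.0, 210.0], [115.0, -22.0, 204.0]]
[524.24459502 -84.79195113 128.24000534] [-1.65895248 -1.44886866  6.3926668 ] 7.45
```

{"fn": "jog_arm", "kwargs": {"rows": [0, 0, 0.0015, 0, 0, 0, 0.0015, 0, 0, 0, 0.0015, 0, 0, 0, 0, 0, 0, 0, 0, 0]}}

```text
time_s: 7.95
eef_pos: [524.2, -84.5, 123.8]
tool_rot: [-2.548, 1.837, -0.0]
contact_force: [-1.6, -2.0, 6.6]
finger_gap: 0.0
grip_force: 3.7
```

```bash
python3 tilt.py; python3 - <<'E'
from h import *
b=load('scene')['pixels'][170:240,325:375]; a=load('side')['pixels'][155:215,270:310]
c=np.hstack([cv2.resize(a,(400,600),interpolation=cv2.INTER_CUBIC),np.vstack([cv2.resize(b,(400,560),interpolation=cv2.INTER_CUBIC),np.zeros((40,400,3),np.uint8)])])
cv2.imwrite('pics/s4.png',c[:,:,::-1])
E
```

```text
side (array([0.0046, 0.1728]), np.float64(77.7), np.int64(571)) (array([104.4, -26.4, 218.2]), np.int64(27))
needle 1  [[114.0, -7.0, 123.0]]
scene (array([0.0013, 0.1873]), np.float64(78.9), np.int64(314)) (array([106.1, -29.9, 223.5]), np.int64(8))
needle 61 [  0.28710587 -19.28001354] [[114.0, -27.0, 220.0], [114.0, -27.0, 216.0], [112.0, -27.0, 215.0], [114.0, -26.0, 211.0], [114.0, -26.0, 207.0], [114.0, -26.0, 203.0]]
[524.22630509 -84.56654841 123.86486322] [-1.13916057 -2.14529352  6.84805667] 8.05
```

View pics/s4.png

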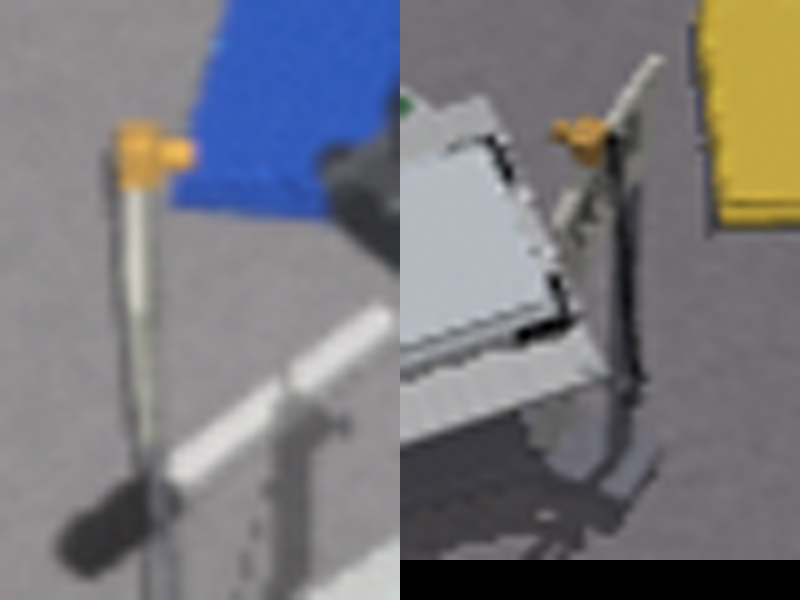

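The needle now stands at the tab in both views: scene needle at (612,140) against the tab at (588,140), about 1–2 mm short in y. I'll hold here.

{"fn": "jog_arm", "kwargs": {"rows": [0, 0, 0, 0, 0, 0, 0, 0, 0, 0, 0, 0, 0, 0, 0, 0, 0, 0, 0, 0, 0, 0, 0, 0, 0, 0, 0, 0, 0, 0, 0, 0, 0, 0, 0, 0, 0, 0, 0, 0, 0, 0, 0, 0, 0, 0, 0, 0, 0, 0, 0, 0, 0, 0, 0, 0, 0, 0, 0, 0, 0, 0, 0, 0, 0, 0, 0, 0, 0, 0, 0, 0, 0, 0, 0, 0, 0, 0, 0, 0]}}

```text
time_s: 10.05
eef_pos: [524.2, -84.5, 123.9]
tool_rot: [-2.548, 1.837, -0.0]
contact_force: [-1.4, -0.4, 7.2]
finger_gap: -0.003
grip_force: 3.7
```

{"fn": "jog_arm", "kwargs": {"rows": [0, 0, 0, 0, 0, 0, 0, 0, 0, 0, 0, 0, 0, 0, 0, 0, 0, 0, 0, 0, 0, 0, 0, 0, 0, 0, 0, 0, 0, 0, 0, 0]}}

```text
time_s: 10.85
eef_pos: [524.2, -84.6, 123.9]
tool_rot: [-2.548, 1.837, -0.001]
contact_force: [-1.4, -1.4, 7.2]
finger_gap: -0.005
grip_force: 3.7
```

```bash
python3 tilt.py
```

```text
side (array([0.0059, 0.1735]), np.float64(77.6), np.int64(571)) (array([104.4, -26.7, 218.7]), np.int64(24))
needle 1  [[114.0, -9.0, 122.0]]
scene (array([-0.0162,  0.1799]), np.float64(79.3), np.int64(307)) (array([106.4, -31.6, 223.5]), np.int64(8))
needle 62 [  0.2995955  -20.37453245] [[115.0, -29.0, 222.0], [115.0, -29.0, 218.0], [112.0, -29.0, 217.0], [115.0, -29.0, 214.0], [115.0, -29.0, 210.0], [109.0, -3.0, 204.0]]
[524.21899844 -84.55242    123.90113021] [-1.18204246 -1.91929629  8.07984555] 10.95
```

Held steady for about 3 s. Next I ease the pad back up at 20 mm/s and then clear the hand.

{"fn": "jog_arm", "kwargs": {"rows": [0, 0, -0.002, 0, 0, 0, -0.002, 0, 0, 0, -0.002, 0, 0, 0, -0.002, 0, 0, 0, -0.002, 0, 0, 0, -0.002, 0, 0, 0, -0.002, 0, 0, 0, -0.002, 0, 0, 0, -0.002, 0, 0, 0, -0.002, 0, 0, 0, -0.002, 0, 0, 0, -0.002, 0, 0, 0, -0.002, 0, 0, 0, -0.002, 0, 0, 0, -0.003, 0]}}

```text
time_s: 12.45
eef_pos: [524.0, -84.2, 154.4]
tool_rot: [-2.549, 1.837, 0.001]
contact_force: [0.3, 0.9, 0.1]
finger_gap: -0.004
grip_force: 0.0
```

{"fn": "jog_arm", "kwargs": {"rows": [0, 0, -0.01, 0, 0, 0, -0.02, 0, 0, 0, -0.03, 0, 0, 0, -0.03, 0, 0, 0, -0.03, 0, 0, 0, -0.02, 0, 0, 0, 0, 0, 0, 0, 0, 0, 0, 0, 0, 0]}}

```text
time_s: 13.35
eef_pos: [523.4, -84.2, 293.4]
tool_rot: [2.548, -1.836, -0.004]
contact_force: [0.3, 0.3, 0.7]
finger_gap: -0.002
grip_force: 0.0
```

```bash
python3 tilt.py; python3 - <<'E'
from h import *
cv2.imwrite('pics/e.png',cv2.resize(load('side')['pixels'][130:290,220:420,::-1],(800,600)))
E
```

```text
side (array([-0.0007, -0.0031]), np.float64(77.3), np.int64(664)) (array([104.3, -26.2, 220.5]), np.int64(23))
needle 4 [ 0.08194665 -8.40473064] [[113.0, 2.0, 133.0], [114.0, 3.0, 131.0], [114.0, 4.0, 127.0], [114.0, 3.0, 123.0]]
scene (array([-0.0111,  0.0218]), np.float64(78.4), np.int64(419)) (array([107. , -31.5, 224.1]), np.int64(8))
needle 80 [  0.18066145 -14.93006364] [[113.0, -31.0, 218.0], [114.0, -0.0, 215.0], [112.0, -29.0, 213.0], [114.0, -1.0, 212.0], [113.0, 2.0, 206.0], [110.0, -4.0, 205.0]]
[523.51776417 -84.26270348 293.20515951] [ 0.00485266  0.48398699 -0.12905243] 13.45
```

View pics/e.png

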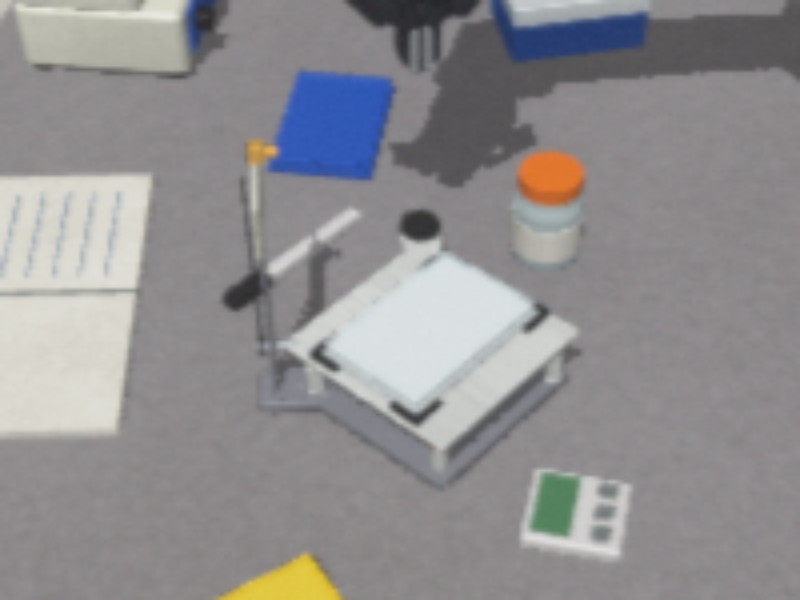

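The stand is level, with its pad at (420,225). The tab is unmoved at (258,152), the tray is in place, and the hand is clear.

```bash
python3 -c "
from rig import ctrl; print(ctrl.job_done())"
```

```text
the job is handed in; nothing more can be done
None
```

I pressed the pad at about 20 mm/s until the pointer stood at the set tab (measured tilt 0.17–0.18 rad, tab about 0.18), held it there about 3 s, and eased it back to level. The hand is clear, tray, tab, bottle, pen and timer look unmoved, and the job was handed in at about 13.5 s; no verdict came back.

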